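Return the brass thumb planes to their caddy

TASK

Put the violin maker's four brass thumb planes back into the tool caddy, each standing on its sole inside the bay of the same colour as its cap. Set them down gently rather than dropping them, and leave the two rosewood planes where they are, whatever the colour of their caps.

Things in the scene. Friction and masses are not known exactly. Their poses are not given: they have to be found in the camera images.
- plane_red_centre (a point): Brass thumb plane with a red cap on top. 68 mm long (its x), 32 wide (its y), 40 high, 0.25 kg, loose, sole down. Grip it across the 32 mm width by its flat upright sides, best 25 mm above the sole. They are highest over the middle 42 mm of the length, whose centre lies 3 mm towards -x. This point: its centre, 20 mm above the sole; z up.
- plane_blue_centre (a point): Brass thumb plane with a blue cap on top. 68 mm long (its x), 32 wide (its y), 40 high, 0.25 kg, loose, sole down. Grip it across the 32 mm width by its flat upright sides, best 25 mm above the sole. They are highest over the middle 42 mm of the length, whose centre lies 3 mm towards -x. This point: its centre, 20 mm above the sole; z up.
- plane_green_centre (a point): Brass thumb plane with a green cap on top. 68 mm long (its x), 32 wide (its y), 40 high, 0.25 kg, loose, sole down. Grip it across the 32 mm width by its flat upright sides, best 25 mm above the sole. They are highest over the middle 42 mm of the length, whose centre lies 3 mm towards -x. This point: its centre, 20 mm above the sole; z up.
- plane_yellow_centre (a point): Brass thumb plane with a yellow cap on top. 68 mm long (its x), 32 wide (its y), 40 high, 0.25 kg, loose, sole down. Grip it across the 32 mm width by its flat upright sides, best 25 mm above the sole. They are highest over the middle 42 mm of the length, whose centre lies 3 mm towards -x. This point: its centre, 20 mm above the sole; z up.
- wood_plane_red_centre (a point): Look-alike to be left alone: a thumb plane of the same size and shape with a red cap, but its body is dark rosewood instead of brass. 68 x 32 x 40 mm. This point is its centre, 20 mm above the sole.
- wood_plane_blue_centre (a point): Look-alike to be left alone: a thumb plane of the same size and shape with a blue cap, but its body is dark rosewood instead of brass. 68 x 32 x 40 mm. This point is its centre, 20 mm above the sole.
- bay_red: The red bay of the caddy: a fixed shallow red tray, 102 (its x) by 88 mm (its y), lip 4 mm thick, inside 94 x 80 mm and 5 mm deep. Origin: centre of its underside, the floor for the plane is 3 mm above it; z up. Four bays stand side by side along y in one fixed plywood caddy, 116 x 376 mm, as high as the lips (14 mm above the bench). Bench clear but for a jar, hammer and offcut beyond.
- bay_blue: The blue bay of the caddy: a fixed shallow blue tray, 102 (its x) by 88 mm (its y), lip 4 mm thick, inside 94 x 80 mm and 5 mm deep. Origin: centre of its underside, the floor for the plane is 3 mm above it; z up. Four bays stand side by side along y in one fixed plywood caddy, 116 x 376 mm, as high as the lips (14 mm above the bench). Bench clear but for a jar, hammer and offcut beyond.
- bay_green: The green bay of the caddy: a fixed shallow green tray, 102 (its x) by 88 mm (its y), lip 4 mm thick, inside 94 x 80 mm and 5 mm deep. Origin: centre of its underside, the floor for the plane is 3 mm above it; z up. Four bays stand side by side along y in one fixed plywood caddy, 116 x 376 mm, as high as the lips (14 mm above the bench). Bench clear but for a jar, hammer and offcut beyond.
- bay_yellow: The yellow bay of the caddy: a fixed shallow yellow tray, 102 (its x) by 88 mm (its y), lip 4 mm thick, inside 94 x 80 mm and 5 mm deep. Origin: centre of its underside, the floor for the plane is 3 mm above it; z up. Four bays stand side by side along y in one fixed plywood caddy, 116 x 376 mm, as high as the lips (14 mm above the bench). Bench clear but for a jar, hammer and offcut beyond.

How it is judged:
By the outcome, as a careful person would: the job done as asked, in the order asked, and still so for the second after the job is handed in, with the robot touching nothing.
It also fails if it takes over 96 s, if anything falls off the work surface, if the arm or the gripper's body presses on something with over 40 N, if the wrist force passes 120 N, or if a joint passes its speed limit or range.

ROBOT

A 6-joint arm with a two-finger parallel gripper is mounted at the origin on the work surface. World frame = base frame: x ahead of the robot, y to its left, z up, the work surface at z = 0. Lengths are in mm, angles in rad, forces in N, time in s.
With the tool pointing down it reaches from about 300 to 825 mm from the base axis. Payload 5.4 kg.
Tool frame: the origin (TCP) lies between the finger pads; the fingertips stand 22 mm ahead of it and the grasp point (between the pads) lies 3 mm ahead of it; z points along the fingers, y is the line along which they close (so a half turn about z gives the same grasp; the last joint's range is limited). The gripper opens to 92 mm and grips with 3 to 60 N. Pads are 20 mm wide; open, the fingers measure 128 mm over their backs; the gripper's body (75 mm by 189 mm) begins 69 mm behind the grasp point.
Start: joints at [-1.437, 0.158, 1.597, -0, 1.386, -0.21], TCP at [193.789, -541.343, 236.601] pointing down, gripper open.
Joint ranges: [-2.91, 2.91], [-0.94, 2.29], [0.18, 2.7], [-1.29, 4.43], [0.17, 2.64], [-3, 3]. Speed limits (rad/s): [2.57, 2.57, 3.14, 3.14, 3.14, 3.14].

INTERFACE

Orientations are given as a unit quaternion [w, x, y, z].
In Python, from workcell import r gives the robot as it stands. The module is installed in compiled form; this text tells all that it offers. Calls block until the motion is done:
- r.move_to(position, orientation): joint-space move of the TCP to a pose.
- r.movel(position, rate=150, rotation=None, f_stop=None): straight line of the TCP; rotation=None keeps the orientation; rate is the mean speed in mm/s. With f_stop (N) it stops when the force on the tool has changed by that much, and returns True; else False.
- r.move_j(angles): joint-space move.
- r.open() and r.clamp(): open the fingers fully, or close them until they stop; the grip force is fixed at half the most.
- r.dwell(seconds).
- r.inverse_kinematics(position, orientation): joint angles nearest the present ones, or None.
- r.observe(): the state.
- r.camera(name): name is "scene" or "top" or "wrist"; returns a dict with "image" (400x640x3 uint8, red, green, blue), "z_map" (400x640 float32, mm along the optical axis (not along the pixel's ray), 0 where there is no reading), "fx", "fy", "cx", "cy" (pixels), "T" (4x4, takes a point from camera to world coordinates). Camera axes: x right, y down, z forward; pixel columns grow to the right and rows downward; lengths in mm; the calibration is good to about 2 mm. A picture is of the moment at which its call begins.
A pose or a line that the arm cannot do raises r.Unreachable and nothing moves.
- r.hand_in(): hands the job in; it is judged then, once.
Trained networks look in the newest picture that a camera, given by its name, has taken for a name from the list of things; names that differ only in an ending like _2 or _b are one class to them, and where a whole thing is asked for, a point or a joint stands for the part that bears it (a point fixed in the world has none). Each returns a list of dicts, best first, with "score" (0 to 1); they miss things now and then, are a little off and sometimes report something else, mostly with a low value. They report only what shows in the picture. A call takes as long as a camera call.
- r.silhouettes(camera, label): "pixels" (400x640 bool, what is visible of it) and "position" ([column, row] in pixels, amid what is visible of it).
The state is a dict: "t": time; "joint_pos": joint angles; "joint_velocities": joint speeds; "joint_efforts": joint torques, N m; "eef_pos": TCP position; "orientation": TCP orientation; "ft_force": force on the tool from outside, world axes, zero at the start; "ft_torque": the same for the moment, N m; "gripper_width": finger opening in mm; "finger_force": force on a finger pad.
Only numpy, scipy, OpenCV 4.12 (cv2) and the standard library are available. Lean on these libraries where they do the work, as an engineer would, in place of code of your own. Each camera call takes 0.05 s, during which the arm holds its last target. There are 200 camera calls.

## Working session

There is one attempt and no reset: what is moved stays moved. The work goes in short steps, each a Python script; the robot and the scene stay as the last script left them, time stands still between calls to the robot, and variables do not carry over. Pictures are saved under pics/ and viewed, at most 14 in all, crops included, and the job is handed in when it is done.

```bash
mkdir -p pics; cat > h.py <<'E'
from workcell import r
import numpy as np, cv2
def pts(c,mask):
    v,u=np.nonzero(mask&(c["z_map"]>0)); z=c["z_map"][v,u]
    P=np.c_[(u-c["cx"])/c["fx"]*z,(v-c["cy"])/c["fy"]*z,z,np.ones(len(z))]
    return (P@c["T"].T)[:,:3]
def save(c,n): cv2.imwrite(f"pics/{n}.png",c["image"][:,:,::-1])
E
python3 - <<'E'
from h import *
names=[p+c+"_centre" for p in("plane_","wood_plane_") for c in("red","blue","green","yellow") if p=="plane_" or c in("red","blue")]+["bay_"+c for c in("red","blue","green","yellow")]
for cam in("top","scene"):
    c=r.camera(cam); save(c,cam)
    for n in names:
        for d in r.silhouettes(cam,n)[:3]:
            P=pts(c,d["pixels"])
            if len(P)<5: print(cam,n,"few");continue
            (cx,cy),wh,a=cv2.minAreaRect(P[:,:2].astype(np.float32))
            print(cam,n,round(d["score"],2),np.round(d["position"]),len(P),np.round([cx,cy,*wh,a]),"z",np.round(np.percentile(P[:,2],[5,50,95])))
print(r.observe()["t"],r.observe()["orientation"])
E
```

```text
top plane_red_centre 0.91 [394. 242.] 395 [ 442. -187.   71.   36.   33.] z [17. 38. 44.]
top plane_blue_centre 0.69 [244. 233.] 394 [469. 189.  31.  71.  83.] z [19. 38. 43.]
top plane_green_centre 0.58 [345. 246.] 391 [428. -62.  33.  73.  66.] z [12. 38. 43.]
top plane_yellow_centre 0.93 [443. 236.] 439 [ 456. -309.   70.   41.    2.] z [ 9. 37. 44.]
top plane_yellow_centre 0.36 [332. 164.] 1360 [637. -30.  88. 103.  85.] z [ 6. 10. 15.]
top wood_plane_red_centre 0.58 [197. 225.] 443 [474. 308.  72.  42.  11.] z [ 9. 37. 43.]
top wood_plane_blue_centre 0.85 [295. 240.] 332 [442.  63.  30.  71.  77.] z [22. 39. 44.]
top bay_red 0.57 [368. 166.] 1389 [ 629. -118.   88.  103.   85.] z [ 6. 10. 16.]
top bay_blue 0.68 [330. 165.] 1436 [636. -31.  90. 107.  85.] z [ 6. 10. 16.]
top bay_green 0.96 [264. 156.] 1359 [652. 145.  88. 104.  85.] z [ 6. 10. 15.]
top bay_green 0.42 [243. 228.] 404 [471. 189.  32.  73.  84.] z [18. 38. 43.]
top bay_yellow 0.91 [299. 164.] 1333 [644.  57.  88.  99.  84.] z [ 6. 10. 16.]
top bay_yellow 0.41 [293. 240.] 377 [443.  62.  35.  72.  81.] z [20. 39. 44.
[... 596 characters left out ...]
03.   77.   31.    1.] z [ 7. 31. 42.]
scene wood_plane_red_centre 0.73 [427. 163.] 536 [458. 317. 105.  66.   9.] z [ 3. 25. 42.]
scene wood_plane_blue_centre 0.68 [330. 174.] 458 [421.  72.  40. 128.  73.] z [ 1. 27. 42.]
scene bay_red 0.84 [272. 249.] 1797 [ 628. -118.   89.  105.   84.] z [ 8. 10. 15.]
scene bay_blue 0.94 [316. 240.] 1664 [637. -30.  90. 106.  84.] z [ 8. 10. 15.]
scene bay_green 0.71 [398. 226.] 1521 [654. 144.  90. 106.  84.] z [ 8. 10. 15.]
scene bay_green 0.17 [426. 164.] 505 [457. 303. 113.  40.   1.] z [ 5. 25. 42.]
scene bay_yellow 0.67 [356. 233.] 1619 [644.  58.  89. 110.  84.] z [ 8. 10. 15.]
1.1 [-9.73633446e-06  9.85262755e-01  1.71047665e-01  4.76486860e-06]
```

View pics/top.png

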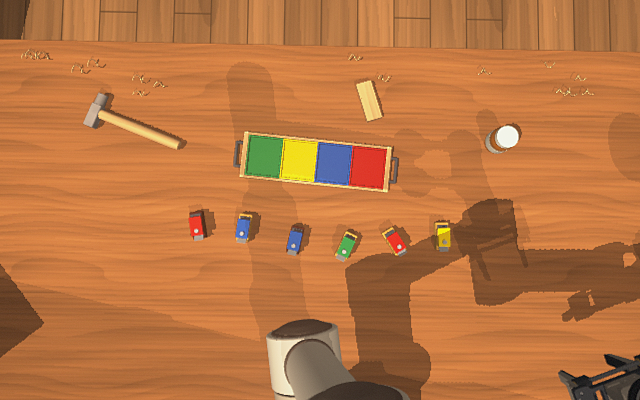

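View pics/scene.png

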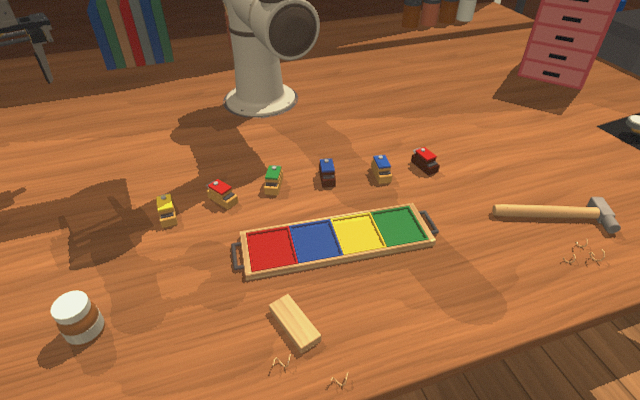

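The top view shows the brass planes at blue (244,228), green (346,245), red (395,240) and yellow (443,236). The rosewood ones are at red (197,225) and blue (295,240). The scene view agrees, and the detections match both.

Next I'll hover over the red plane and take a close look.

```bash
cat >> h.py <<'E'
EST=dict(red=(442,-187),blue=(469,189),green=(428,-62),yellow=(456,-309))
BAY=dict(red=(629,-118),blue=(636.5,-30.5),yellow=(644,57.5),green=(652,145))
BTH=np.radians(-5)
def quat(th,pos):
    """tool down, tool x along angle th (mod pi), the choice with the smaller last joint"""
    best=None
    for t in(th,th+np.pi):
        q=np.array([0,np.cos(t/2),np.sin(t/2),0]); j=r.inverse_kinematics(pos,q)
        if j is not None and (best is None or abs(j[5])<best[0]): best=(abs(j[5]),q)
    return best[1]
def look(col,xy,tag=None):
    c=r.camera("wrist")
    if tag: save(c,tag)
    best=None
    for d in r.silhouettes("wrist",f"plane_{col}_centre"):
        P=pts(c,d["pixels"]); P=P[(P[:,2]>8)&(P[:,2]<55)]
        if len(P)<50: continue
        P=P[np.hypot(*(P[:,:2]-np.median(P[:,:2],0)).T)<45]
        m,wh,a=cv2.minAreaRect(P[:,:2].astype(np.float32))
        a=np.radians(a if wh[0]>wh[1] else a+90); a=(a+np.pi/2)%np.pi-np.pi/2
        e=np.hypot(m[0]-xy[0],m[1]-xy[1])
        if best is None or e<best[0]: best=(e,np.array(m),a,wh,d["score"],np.percentile(P[:,2],[5,50,95]))
    print(col,"look",best); return best
def hover(xy,th,z=200):
    p=[*xy,z]; r.move_to(p,quat(th,p))
E
python3 - <<'E'
from h import *
hover(EST["red"],np.radians(33)); look("red",EST["red"],"w_red"); print(r.observe()["t"],r.observe()["joint_pos"])
E
```

```text
red look (np.float64(2.298174802731291), array([ 441.70651245, -184.72064209]), np.float64(0.5743908502243991), (71.24691772460938, 31.920324325561523), 0.8, array([21.17511182, 39.53408053, 41.65350551]))
2.8 [-6.54422114e-01 -6.03320693e-02  1.89764190e+00 -1.60413075e-04
  1.30389649e+00  3.41991642e-01]
```

View pics/w_red.png

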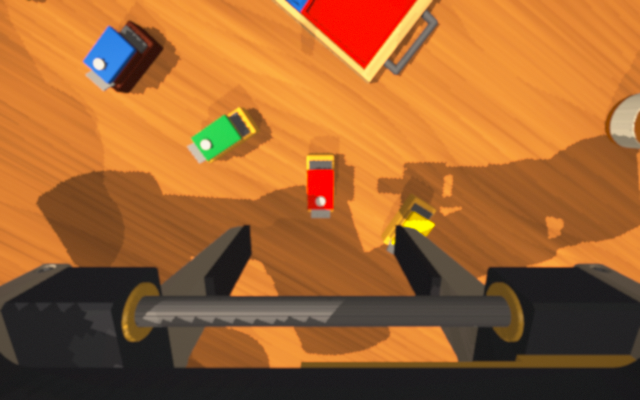

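The wrist view shows the red brass plane upright at (320,185), lined up with the fingers. The fit is 71x32 mm, so I'll pick and place it.

```bash
cat >> h.py <<'E'
def cycle(col,seen=None,tag=None):
    if seen is None:
        hover(EST[col],0); b=look(col,EST[col],tag)
        assert b and b[0]<15
        seen=(b[1],b[2])
    xy,th=seen
    hover(xy,th,110)
    assert not r.movel([*xy,30],rate=80,f_stop=15)
    r.clamp(); o=r.observe(); print(col,"grip",o["gripper_width"],o["finger_force"])
    assert 26<o["gripper_width"]<38
    r.movel([*xy,130],rate=120)
    p=[*BAY[col],130]; r.move_to(p,quat(BTH,p))
    r.movel([*BAY[col],55],rate=100); r.dwell(.2)
    hit=r.movel([*BAY[col],36],rate=15,f_stop=3)
    o=r.observe(); print("down",hit,o["eef_pos"],o["gripper_width"])
    r.open(); r.dwell(.2)
    r.movel([*BAY[col],150],rate=100); print("t",r.observe()["t"])
E
python3 - <<'E'
from h import *
cycle("red",((441.7,-184.7),.574))
c=r.camera("wrist"); save(c,"after_red")
E
```

```text
red grip 32.092083730517764 29.998819828033447
down True [ 629.00234283 -118.02153272   39.01537783] 31.56430352624148
t 11.7417
```

View pics/after_red.png

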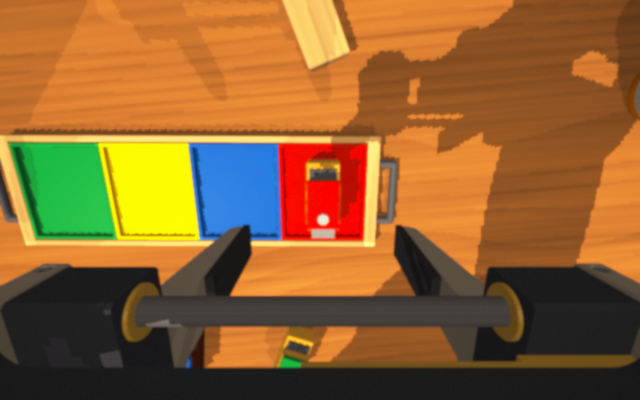

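The red plane stands in the red bay at (322,195), touching down at TCP z=39 as expected. Now the other three.

```bash
python3 - <<'E'
from h import *
for k in("blue","green","yellow"): cycle(k)
p=[400,-100,350]; r.move_to(p,quat(0,p))
save(r.camera("top"),"end_top"); c=r.camera("wrist"); save(c,"end_wrist"); print(r.observe()["t"])
c=r.camera("scene"); cv2.imwrite("pics/end_scene.png",cv2.resize(c["image"][130:300,130:460,::-1],(792,408)))
E
```

```text
blue look (np.float64(3.6670012438391795), array([471.31808472, 191.84136963]), np.float64(-0.13303368488105516), (31.922576904296875, 72.0959701538086), 0.62, array([21.65298337, 39.57764965, 41.67104065]))
blue grip 31.973548728471467 29.999911040067673
down True [636.49139763 -30.49684997  38.9904831 ] 31.7313661099829
t 24.5583
green look (np.float64(0.6689068402065751), array([428.65484619, -62.13642883]), np.float64(-0.4320572736587325), (32.05625915527344, 72.12090301513672), 0.65, array([21.08695659, 39.51499967, 41.53583592]))
green grip 32.06538514729142 30.000065714120865
down True [652.05317084 144.99741536  39.04429261] 31.872428674123654
t 36.6083
yellow look (np.float64(5.334507969929238), array([ 455.58837891, -303.68139648]), np.float64(0.03581269231127249), (72.35682678222656, 31.73676300048828), 0.81, array([21.59956812, 39.63461999, 41.66613623]))
yellow grip 31.54596903350279 29.9991412460804
down True [643.97523562  57.49155054  38.99116972] 31.6606357849993
t 48.1667
49.5917
```

View pics/end_scene.png

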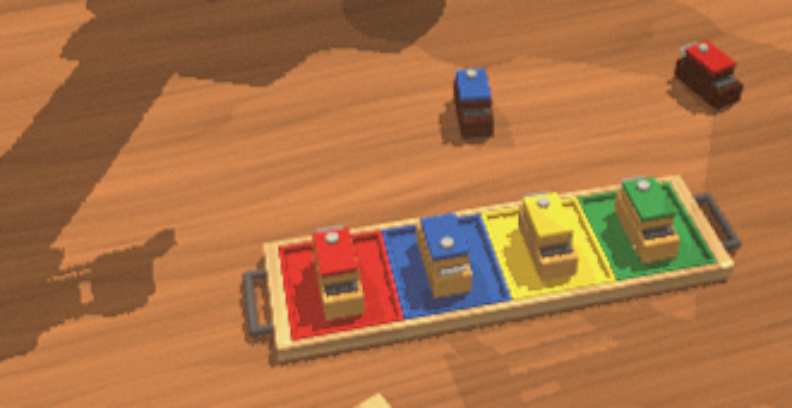

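View pics/end_wrist.png

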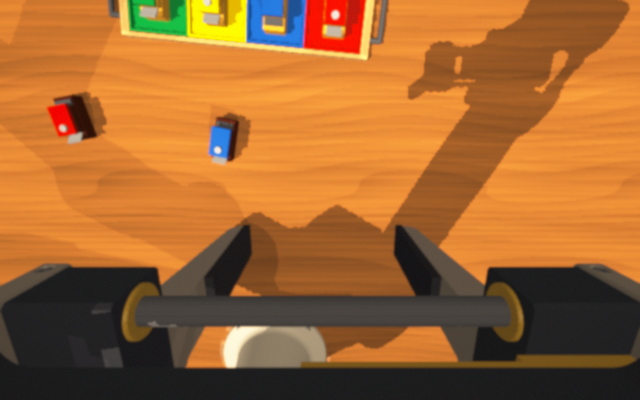

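All four brass planes stand in bays of their own colour: (335,270), (445,255), (548,240) and (648,220) in the scene crop. The blue one is just turned half round. Both rosewood planes are untouched on the bench at (475,100) and (708,72).

```bash
python3 -c "
from h import *
print(r.hand_in())"
```

```text
the job is handed in; nothing more can be done
None
```

All four brass planes were set down sole-first in the bays matching their caps, the two rosewood planes were left alone, and the job was handed in at about 50 s; the hand-in returned no verdict.

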